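# Unclip a battery cover

## Task

The battery pack with the orange cover needs fresh cells: squeeze the two snap tabs of its cover in towards each other to release it, lift the cover off and, without dropping it, lay it flat and right side up on the red sketch book that lies between the two packs. Leave the pack with the blue cover closed.

Things in the scene. Friction and masses are not known exactly. Their poses are not given: they have to be found in the camera images.
- orange_pack: grey battery pack with the orange cover: an open-topped box 126 x 70 x 46 mm (its own x, y, z), fixed to the table, green cells inside. Origin at the centre of its underside; x along its length, y across, z up. The two packs may swap sides
- orange_grip (a point): point midway between the two upright snap tabs of the orange cover, 11 mm above the cover's face (57 mm above the table while clipped on). x along the cover, y from tab to tab, z up. The tabs are 22 mm wide along x, 4 mm thick and stand 20 mm above the face; over their outer faces they measure 46 mm at the face and 51 mm at the tips at rest, 32 mm when pressed in
- orange_tab_left (a joint): flexing of the orange cover's tab on the +y side, rad: 0 at rest, grows as it is pressed inwards, 0.13 at its stop (tip moved about 9 mm, tab upright, can then be gripped firmly). Takes about 5 N; springs back when let go. A hook on its outside holds the cover under a catch of the pack up to about 0.08
- orange_tab_right (a joint): the same for the tab on the -y side; with both pressed in the cover lifts straight up
- blue_grip (a point): the same point of the blue cover, clipped on a second pack that is otherwise alike; leave it alone
- book_top (a point): centre of the upper face of the closed red cloth-bound sketch book between the two packs (not the one at the back of the table), a loose book 189 x 130 x 21 mm that lies flat on the table; x along its 189 mm, y along its 130 mm, z up
- orange_feet (a point): point under the middle of the orange cover, level with the feet of the two ribs under its ends; 29 mm below orange_grip. The cover is a plate 112 x 60 x 4 mm, about 70 g, flush with the pack's top; the ribs reach 14 mm below the plate into the pack, so lift it straight up more than 15 mm before moving it aside. Off the pack it stands level on the ribs
Things that resemble listed ones, but are neither listed nor needed, are in the scene too. There is more than one size of the part that bears orange_grip; the job needs the larger.

How it is judged:
By the outcome, as a careful person would: the job done as asked, in the order asked, and still so for the second after the job is handed in, with the robot touching nothing.
It also fails if it takes over 38 s, if anything falls off the work surface, if the arm or the gripper's body presses on something with over 40 N, if the wrist force passes 120 N, or if a joint passes its speed limit or range.

## Robot

A 6-joint arm with a two-finger parallel gripper is mounted at the origin on a cart in front of the work surface, level with it; the furniture and walls round the work are solid. World frame = base frame: x ahead of the robot, y to its left, z up, the work surface at z = 0. Lengths are in m, angles in rad, forces in N, time in s.
With the tool pointing down it reaches from about 0.3 to 0.875 m from the base axis. Payload 6.4 kg.
Tool frame: the origin (TCP) lies at the very end of the fingers, on their centre line; the grasp point (between the pads) lies 19 mm behind it; z points along the fingers, y is the line along which they close (so a half turn about z gives the same grasp; the last joint's range is limited). The gripper opens to 85 mm and grips with 20 to 120 N. Pads are 22 mm wide; open, the fingers measure 114 mm over their backs; the gripper's body (76 mm by 85 mm) begins 54 mm behind the grasp point. The pads swing forward as they close: fully open they stand 13 mm farther back than shut.
Start: joints at [-1.516, 0.181, 1.607, -0, 1.354, -0.206], TCP at [0.148, -0.556, 0.231] pointing down, gripper open.
Joint ranges: [-2.99, 2.99], [-0.89, 2.07], [0.3, 2.58], [-1.14, 4.28], [0, 2.63], [-3.12, 3.12]. Speed limits (rad/s): [2.57, 2.57, 3.01, 3.14, 3.14, 3.14].

## Interface

Orientations are given as a unit quaternion [w, x, y, z].
In Python, from bench import ctrl, camera, calibration, order, outline_of gives the robot as it stands.
- The arm moves only by the tool move_arm, never from a script. Its argument "series" is a list that holds one entry, the list of rows, each a list of 5 numbers: the opening, from 0 (shut) to 1 (fully open), then the shift along the tool's x, y, z in mm, then the turn about the tool's z in rad. A call has exactly 10 rows; each row is the pose to reach, as a shift and turn from the pose commanded when the call began, along the tool's axes at that moment; what a row does not reach only later rows make up. A row lasts 1/12 s, in which the tool goes at most 41.7 mm and 7.16 degrees, less where a joint would pass 70% of its speed; a pose out of reach is approached as far as the arm can. A call with a gripper value outside its range is refused whole. The fingers move at their own pace and stop on an object; the grip force is fixed at half the most. Time passes only in rows, so rows that repeat a pose let the fingers close, or fill a call up. It gives the time, the measured TCP pose, the force, the opening and the grip force at its end, in the units of the state.
- ctrl.get_obs(): the state, without advancing time (a new reading comes with each control period).
- camera(name): name is "scene" or "side" or "wrist"; returns (picture, depth): 384x512x3 uint8, blue, green, red; 384x512 float32, m along the optical axis (not along the pixel's ray), 0 where there is no reading.
- calibration(name): a dict with "intrinsics" (3x3 intrinsics, pixels), "rvec" (rotation vector, rad) and "tvec" (3), from world to camera coordinates, as OpenCV has them. Camera axes: x right, y down, z forward; pixel columns grow to the right and rows downward; lengths in m; the calibration is good to about 2 mm. A picture is of the moment at which its call begins: read the wrist's pose just before it. calibration takes no time and is no camera call; for the wrist camera it gives the pose at the moment of the call.
- order.hand_in(): hands the job in; it is judged then, once.
Trained networks look in the newest picture that a camera, given by its name, has taken for a name from the list of things; names that differ only in an ending like _2 or _b are one class to them, and where a whole thing is asked for, a point or a joint stands for the part that bears it (a point fixed in the world has none). Each returns a list of dicts, best first, with "conf" (0 to 1); they miss things now and then, are a little off and sometimes report something else, mostly with a low value. They report only what shows in the picture. A call takes as long as a camera call. They do not tell look-alikes from the thing itself.
- outline_of(target, camera): "region" (384x512 bool, what is visible of it) and "bbox" ([centre column, centre row, width, height] in pixels, round what is visible of it).
The state is a dict: "time_s": time; "q": joint angles; "dq": joint speeds; "joint_efforts": joint torques, N m; "eef_pos": TCP position; "eef_rot": TCP orientation; "wrist_force": force on the tool from outside, world axes, zero at the start; "torque": the same for the moment, N m; "opening": opening from 0.0 (shut) to 1.0 (fully open); "grasp_force": force on a finger pad.
Only numpy, scipy, OpenCV 4.12 (cv2) and the standard library are available. Lean on these libraries where they do the work, as an engineer would, in place of code of your own. Each camera call takes 0.05 s, during which the arm holds its last target. There are 200 camera calls.

## Working session

There is one attempt and no reset: what is moved stays moved. The work goes in short steps, Python scripts to look and compute and a tool call to move; the robot and the scene stay as the last step left them, time stands still between calls to the robot, and variables do not carry over. Pictures are saved under pics/ and viewed, at most 10 in all, crops included, and the job is handed in when it is done.

Besides the shell and the picture viewer there is one more tool, called after "Call:" as a command line: name --argument value ..., lists and objects as JSON in quotes. move_arm: Moves the arm, as the interface text tells. Its arguments: {"type":"object","properties":{"series":{"type":"array","items":{"type":"array","items":{"type":"array","items":{"type":"number"}}}}},"required":["series"]}

```bash
mkdir -p pics
cat > h.py <<'E'
import numpy as np, cv2
from bench import ctrl, camera, calibration, order, outline_of
def world(cam,depth,mask,cal=None):
    c=cal or calibration(cam); K=np.array(c["intrinsics"]); R=cv2.Rodrigues(np.array(c["rvec"],float))[0]; t=np.array(c["tvec"],float).ravel()
    v,u=np.nonzero(mask&(depth>0)); z=depth[v,u]
    P=np.c_[(u-K[0,2])*z/K[0,0],(v-K[1,2])*z/K[1,1],z]
    return (P-t)@R, u, v
E
python3 - <<'E'
from h import *
s=ctrl.get_obs(); print(s["time_s"],s["eef_pos"],s["eef_rot"],s["opening"])
ims=[]
for cam in("scene","side"):
    im,d=camera(cam); ims.append(im)
    np.save(f"{cam}_d.npy",d); cv2.imwrite(f"{cam}.png",im)
    cv2.imwrite(f"pics/{cam}0.png",cv2.resize(im,(800,600)))
    for n in("orange_grip","book_top","orange_pack","blue_grip"):
        for o in outline_of(n,cam):
            p,_,_=world(cam,d,o["region"])
            print(cam,n,round(o["conf"],2),np.round(o["bbox"]),len(p),np.round(np.median(p,0),3),np.round(p.max(0),3))
E
```

```text
0.0 [ 0.14825368 -0.55500349  0.23039024] [-8.56803773e-04  9.91511306e-01  1.30017654e-01  7.45771486e-05] 1.0019449385742423
scene orange_grip 0.84 [200. 245.  37.  35.] 677 [0.467 0.268 0.045] [0.535 0.306 0.068]
scene orange_grip 0.81 [174. 285.  22.  25.] 341 [0.43  0.393 0.01 ] [0.465 0.429 0.025]
scene book_top 0.69 [246. 190.  64.  46.] 1678 [0.567 0.018 0.019] [0.687 0.087 0.025]
scene orange_pack 0.61 [205. 246.  43.  48.] 465 [0.414 0.294 0.029] [0.536 0.312 0.049]
scene blue_grip 0.79 [303. 155.  19.  27.] 324 [ 0.545 -0.239  0.045] [0.604 0.075 0.354]
side orange_grip 0.77 [282. 273.  35.  23.] 427 [0.429 0.396 0.01 ] [0.465 0.434 0.025]
side orange_grip 0.56 [266. 229.  46.  18.] 540 [0.466 0.269 0.045] [0.525 0.305 0.066]
side book_top 0.71 [231. 197.  68.  30.] 1386 [0.577 0.037 0.018] [0.677 0.089 0.022]
side orange_pack 0.56 [265. 240.  50.  33.] 875 [0.474 0.3   0.025] [0.537 0.316 0.047]
side blue_grip 0.54 [253. 156.  31.  13.] 208 [ 0.532 -0.239  0.044] [ 0.593 -0.193  0.064]
```

View scene.

View pics/scene0.png

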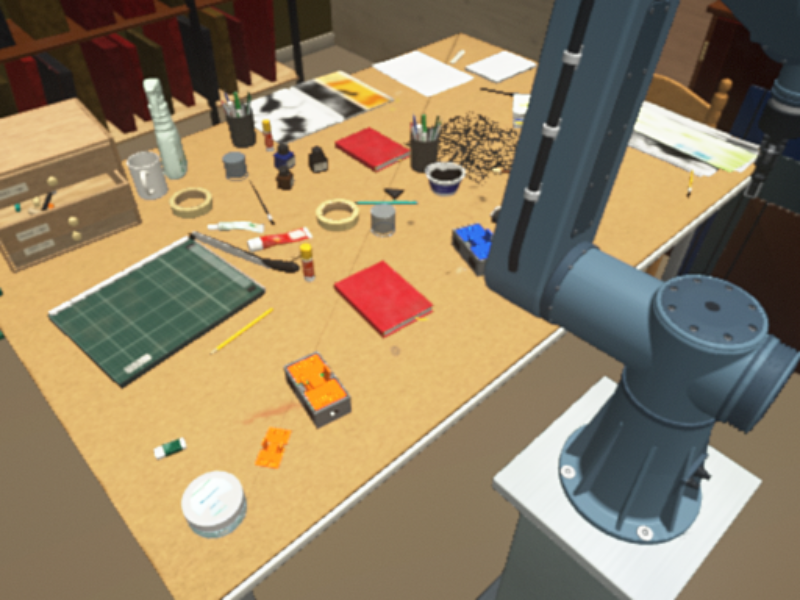

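Run:
```python
from h import *
for cam in("scene","side"):
    d=np.load(cam+"_d.npy"); im=cv2.imread(cam+".png")
    hsv=cv2.cvtColor(im,cv2.COLOR_BGR2HSV)
    p,u,v=world(cam,d,np.ones(d.shape,bool)); c=hsv[v,u].astype(int)
    def rect(m,n):
        q=p[m]; 
        if len(q)<10: print(cam,n,len(q));return
        r=cv2.minAreaRect((q[:,:2]*1000).astype(np.float32)); print(cam,n,len(q),np.round(r[0],1),np.round(r[1],1),round(r[2],1),"z",np.round(np.median(q[:,2]),4))
    near=(abs(p[:,0]-.467)<.1)&(abs(p[:,1]-.268)<.1)
    org=(c[:,0]>4)&(c[:,0]<22)&(c[:,1]>130)
    rect(near&org&(abs(p[:,2]-.046)<.005),"plate")
    rect(near&org&(p[:,2]>.056),"tabs")
    rect(near&(abs(p[:,2]-.046)<.006),"top")
    o=outline_of("book_top",cam)[0]["region"]
    m=o[v,u]&(abs(p[:,2]-.02)<.006); rect(m,"book")
```

```text
scene plate 609 [470.4 264.7] [ 64.5 116.3] 79.4 z 0.0445
scene tabs 35 [469.  266.9] [52.4 22.4] 80.2 z 0.0635
scene top 836 [470.4 266.5] [ 71.6 130.2] 80.1 z 0.0444
scene book 1508 [578.7  13. ] [132.5 180.4] 83.9 z 0.0193
side plate 491 [470.3 265.3] [ 65.3 113.6] 79.2 z 0.0443
side tabs 58 [469.1 267.9] [52.4 20.7] 81.0 z 0.0609
side top 713 [469.3 267.6] [ 74.3 125.6] 80.3 z 0.0441
side book 1089 [577.3  14.4] [138.8 177.8] 83.9 z 0.0188
```

Call:
move_arm --series '[[[1,15,-15,0,0.04],[1,45,-44,0,0.09],[1,75,-73,0,0.13],[1,104,-101,0,0.17],[1,134,-130,0,0.22],[1,163,-159,0,0.26],[1,193,-188,0,0.3],[1,222,-216,0,0.35],[1,252,-245,0,0.39],[1,281,-273,0,0.435]]]'

```text
time_s: 1.43
eef_pos: [0.35, -0.2175, 0.2317]
eef_rot: [0.0, 0.996, -0.088, 0.0]
wrist_force: [1.0, -1.0, -0.2]
opening: 1.001
grasp_force: 0.0
```

```bash
cat >> h.py <<'E'
from scipy.spatial.transform import Rotation as Rn
def rel(target):
    s=ctrl.get_obs(); q=s["eef_rot"]; R=Rn.from_quat([q[1],q[2],q[3],q[0]]).as_matrix()
    print("t",round(s["time_s"],2),"pos",np.round(s["eef_pos"],4),"xang",np.degrees(np.arctan2(R[1,0],R[0,0])).round(2),"tilt",np.round(R[:,2],3),"open",round(s["opening"],3),"gf",s["grasp_force"],"wf",np.round(s["wrist_force"],1))
    print("shift mm",np.round(R.T@(np.array(target)-s["eef_pos"])*1000,1))
E
python3 -c "
from h import *
rel([.469,.267,.20])"
```

```text
t 1.43 pos [ 0.35   -0.2175  0.2317] xang -10.12 tilt [ 0.001 -0.001 -1.   ] open 1.001 gf 0.0 wf [ 1.  -1.  -0.2]
shift mm [  31.9 -497.9   31.4]
```

Call:
move_arm --series '[[[1,3,-40,0,0],[1,6,-80,0,0],[1,10,-120,0,0],[1,13,-160,0,0],[1,16,-200,0,0],[1,19,-240,0,0],[1,22,-280,0,0],[1,25,-320,0,0],[1,28,-360,0,0],[1,30,-400,0,0]]]'

```text
time_s: 2.27
eef_pos: [0.4485, 0.1717, 0.2316]
eef_rot: [-0.0, 0.996, -0.087, 0.001]
wrist_force: [0.5, -0.0, -0.2]
opening: 0.996
grasp_force: 0.0
```

Run:
```python
from h import *
rel([.469,.267,.16])
cal=calibration("wrist"); im,d=camera("wrist"); cv2.imwrite("pics/w1.png",im)
hsv=cv2.cvtColor(im,cv2.COLOR_BGR2HSV)
p,u,v=world("wrist",d,np.ones(d.shape,bool),cal); c=hsv[v,u].astype(int)
def rect(m,n):
    q=p[m]
    if len(q)<10: print(n,len(q));return
    r=cv2.minAreaRect((q[:,:2]*1000).astype(np.float32)); print(n,len(q),np.round(r[0],1),np.round(r[1],1),round(r[2],1),"z",np.round(np.median(q[:,2]),4))
near=(abs(p[:,0]-.467)<.1)&(abs(p[:,1]-.268)<.1)
org=(c[:,0]>4)&(c[:,0]<22)&(c[:,1]>130)
rect(near&org&(abs(p[:,2]-.046)<.005),"plate")
rect(near&org&(p[:,2]>.057)&(p[:,2]<.075),"tabs")
rect(near&(abs(p[:,2]-.046)<.005),"top")
b=(abs(p[:,0]-.578)<.12)&(abs(p[:,1]-.013)<.12)&(abs(p[:,2]-.021)<.005)
rect(b,"book")
```

```text
t 2.27 pos [0.4485 0.1717 0.2316] xang -9.96 tilt [ 0.001 -0.    -1.   ] open 0.996 gf 0.0 wf [ 0.5 -0.  -0.2]
shift mm [  3.6 -97.4  71.7]
plate 5372 [471.9 270.1] [ 64.  111.8] 79.7 z 0.0461
tabs 302 [471.8 268.1] [52.1 21.9] 80.2 z 0.0654
top 7191 [471.6 268.2] [ 70.6 125.9] 79.8 z 0.0459
book 12917 [540.4  18. ] [131.2  97.6] 84.0 z 0.0208
```

View pics/w1.png

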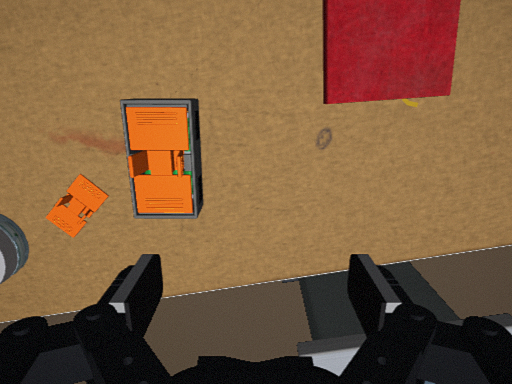

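Call:
move_arm --series '[[[1,2,-35,10,0],[1,4,-70,30,0],[1,6,-95,60,0],[1,6,-102,80,0],[1,6,-102,80,0],[1,6,-102,80,0],[1,6,-102,80,0],[1,6,-102,80,0],[1,6,-102,80,0],[1,6,-102,80,0]]]'

```text
time_s: 3.15
eef_pos: [0.4728, 0.2684, 0.1528]
eef_rot: [-0.0, 0.996, -0.088, 0.001]
wrist_force: [0.2, 0.2, 0.6]
opening: 1.001
grasp_force: 0.0
```

Run:
```python
from h import *
rel([.4715,.268,.048])
cal=calibration("wrist"); im,d=camera("wrist"); cv2.imwrite("pics/w2.png",im)
hsv=cv2.cvtColor(im,cv2.COLOR_BGR2HSV)
p,u,v=world("wrist",d,np.ones(d.shape,bool),cal); c=hsv[v,u].astype(int)
def rect(m,n):
    q=p[m]
    if len(q)<10: print(n,len(q));return
    r=cv2.minAreaRect((q[:,:2]*1000).astype(np.float32)); print(n,len(q),np.round(r[0],1),np.round(r[1],1),round(r[2],1),"z",np.round(np.median(q[:,2]),4))
near=(abs(p[:,0]-.467)<.1)&(abs(p[:,1]-.268)<.1)
org=(c[:,0]>4)&(c[:,0]<22)&(c[:,1]>130)
rect(near&org&(abs(p[:,2]-.046)<.005),"plate")
rect(near&org&(p[:,2]>.057)&(p[:,2]<.075),"tabs")
rect(near&(abs(p[:,2]-.046)<.005),"top")
```

```text
t 3.15 pos [0.4728 0.2684 0.1528] xang -10.05 tilt [ 0.002  0.001 -1.   ] open 1.001 gf 0.0 wf [0.2 0.2 0.6]
shift mm [ -1.4   0.7 104.8]
plate 8363 [472.2 270.5] [ 65. 112.] 80.1 z 0.046
tabs 458 [472.2 268. ] [52.4 22. ] 80.0 z 0.0653
top 11208 [471.9 268.1] [ 70.3 125.8] 79.9 z 0.0459
```

View pics/w2.png

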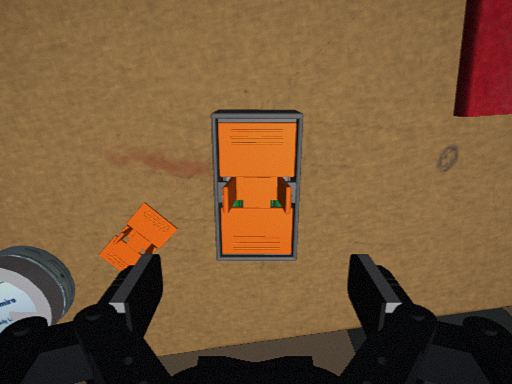

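Call:
move_arm --series '[[[1,-0.5,0.5,15,0],[1,-0.5,0.5,40,0],[1,-0.5,0.5,65,0],[1,-0.5,0.5,85,0],[1,-0.5,0.5,98,0],[1,-0.5,0.5,103.5,0],[0.62,-0.5,0.5,103.5,0],[0.55,-0.5,0.5,103.5,0],[0.5,-0.5,0.5,103.5,0],[0.45,-0.5,0.5,103.5,0]]]'

```text
time_s: 4.03
eef_pos: [0.4725, 0.2688, 0.0494]
eef_rot: [-0.001, 0.996, -0.087, 0.001]
wrist_force: [-0.5, -0.5, 4.0]
opening: 0.461
grasp_force: 2.9
```

Call:
move_arm --series '[[[0.4,0,0,0,0],[0.37,0,0,0,0],[0.33,0,0,0,0],[0.3,0,0,0,0],[0.25,0,0,0,0],[0.2,0,0,0,0],[0.2,0,0,0,0],[0.2,0,0,0,0],[0.2,0,0,0,0],[0.2,0,0,0,0]]]'

```text
time_s: 4.87
eef_pos: [0.4726, 0.2685, 0.0498]
eef_rot: [-0.0, 0.996, -0.087, 0.001]
wrist_force: [-3.0, -2.6, 11.4]
opening: 0.287
grasp_force: 60.2
```

Run:
```python
from h import *
rel([.472,.268,.048])
im,d=camera("wrist"); cv2.imwrite("pics/w3.png",im)
```

```text
t 4.87 pos [0.4726 0.2685 0.0498] xang -9.97 tilt [ 0.003  0.    -1.   ] open 0.287 gf 60.15801429748535 wf [-3.  -2.6 11.4]
shift mm [-0.5  0.6  1.8]
```

View pics/w3.png

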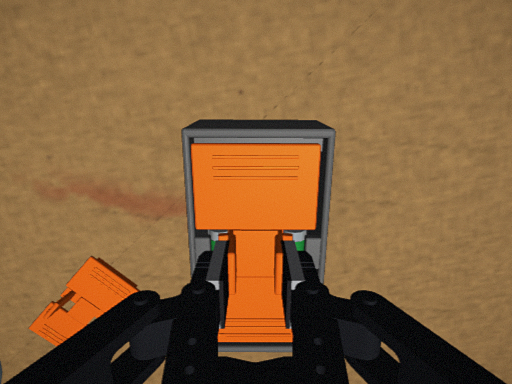

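Call:
move_arm --series '[[[0.2,0,0,-2,0],[0.2,0,0,-5,0],[0.2,0,0,-9,0],[0.2,0,0,-14,0],[0.2,0,0,-20,0],[0.2,0,0,-28,0],[0.2,0,0,-36,0],[0.2,0,0,-44,0],[0.2,0,0,-50,0],[0.2,0,0,-50,0]]]'

```text
time_s: 5.75
eef_pos: [0.4724, 0.2688, 0.0998]
eef_rot: [-0.001, 0.996, -0.087, 0.001]
wrist_force: [-0.5, 1.0, -0.0]
opening: 0.281
grasp_force: 60.0
```

Run:
```python
from h import *
rel([.578,.0135,.10])
im,d=camera("wrist"); cv2.imwrite("pics/w4.png",im)
```

```text
t 5.75 pos [0.4724 0.2688 0.0998] xang -9.98 tilt [ 0.003  0.001 -1.   ] open 0.281 gf 60.01745581626892 wf [-0.5  1.  -0. ]
shift mm [ 1.482e+02  2.332e+02 -2.000e-01]
```

View pics/w4.png

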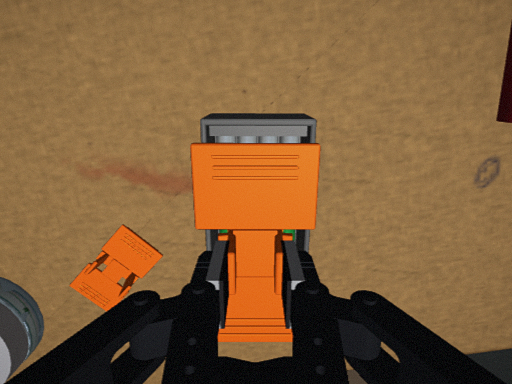

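Call:
move_arm --series '[[[0.2,7,11,-5,0],[0.2,22,34,-10,-0.01],[0.2,41,64,-10,-0.02],[0.2,61,95,-10,-0.03],[0.2,81,126,-10,-0.04],[0.2,101,157,-10,-0.05],[0.2,120,187,-10,-0.06],[0.2,137,213,-10,-0.07],[0.2,146,228,-10,-0.07],[0.2,149,232,-10,-0.07]]]'

```text
time_s: 6.63
eef_pos: [0.5787, 0.0101, 0.1076]
eef_rot: [0.0, 0.999, -0.054, 0.0]
wrist_force: [-0.1, 0.4, -0.4]
opening: 0.281
grasp_force: 60.0
```

Run:
```python
from h import *
rel([.5795,.0145,.043])
for cam in ("scene","side","wrist"):
    cal=calibration(cam); im,d=camera(cam); cv2.imwrite(f"{cam}2.png",im)
    hsv=cv2.cvtColor(im,cv2.COLOR_BGR2HSV)
    p,u,v=world(cam,d,np.ones(d.shape,bool),cal); c=hsv[v,u].astype(int)
    red=((c[:,0]<4)|(c[:,0]>172))&(c[:,1]>130)
    m=red&(abs(p[:,0]-.578)<.12)&(abs(p[:,1]-.013)<.09)&(abs(p[:,2]-.021)<.006)
    r=cv2.minAreaRect((p[m][:,:2]*1000).astype(np.float32)); print(cam,m.sum(),np.round(r[0],1),np.round(r[1],1),round(r[2],1))
    org=(c[:,0]>4)&(c[:,0]<22)&(c[:,1]>130)&(p[:,2]>.08)&(p[:,2]<.13)&(abs(p[:,0]-.578)<.1)&(abs(p[:,1]-.013)<.09)
    q=p[org]; print(" cover",len(q),np.round(np.percentile(q[:,2],[5,25,50,75,95]),4))
a=cv2.resize(cv2.imread("side2.png")[130:290,150:350],(800,600))
cv2.imwrite("pics/s2.png",a)
```

```text
t 6.63 pos [0.5787 0.0101 0.1076] xang -6.18 tilt [ 0.    -0.001 -1.   ] open 0.281 gf 60.022079944610596 wf [-0.1  0.4 -0.4]
shift mm [ 0.3 -4.5 64.6]
scene 1284 [577.   14.7] [130.8 177.7] 84.7
 cover 372 [0.0924 0.1007 0.1021 0.1037 0.1201]
side 1058 [576.9  12.7] [134.3 179.6] 83.0
 cover 288 [0.0906 0.1003 0.1014 0.1021 0.1033]
wrist 20846 [581.6  12.9] [128.9 175. ] 84.0
 cover 17420 [0.1023 0.103  0.1035 0.1039 0.1144]
```

View pics/s2.png

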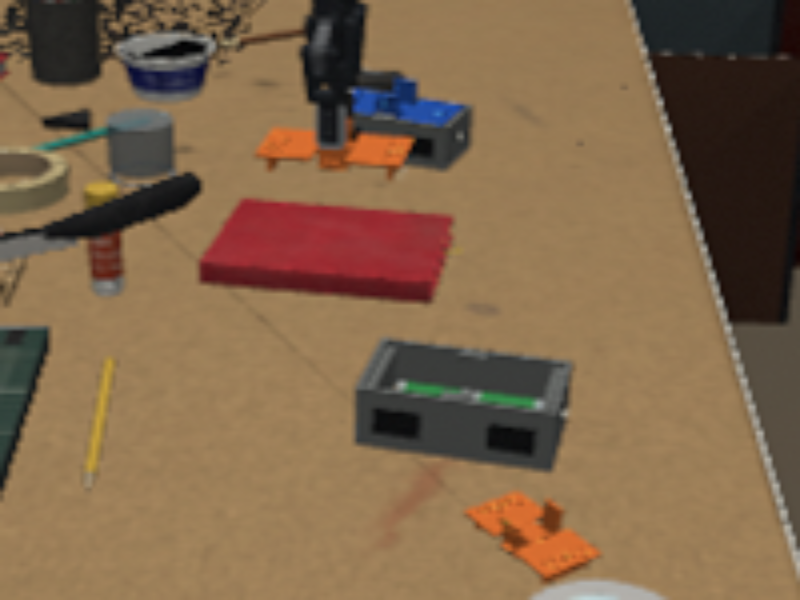

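Call:
move_arm --series '[[[0.2,0,-1,6,0],[0.2,0,-3,18,0],[0.2,0,-3,32,0],[0.2,0,-3,45,0],[0.2,0,-3,54,0],[0.2,0,-3,59,0],[0.2,0,-3,61,0],[0.2,0,-3,62,0],[0.2,0,-3,63,0],[0.2,0,-3,63,0]]]'

```text
time_s: 7.62
eef_pos: [0.5786, 0.017, 0.0452]
eef_rot: [0.0, 0.999, -0.052, 0.0]
wrist_force: [-0.4, -0.6, -0.5]
opening: 0.287
grasp_force: 60.0
```

Call:
move_arm --series '[[[0.2,0,0,0.5,0],[0.2,0,0,0.5,0],[0.2,0,0,1,0],[0.2,0,0,1,0],[0.2,0,0,1.5,0],[0.2,0,0,1.5,0],[0.2,0,0,1.5,0],[0.2,0,0,1.5,0],[0.2,0,0,1.5,0],[0.2,0,0,1.5,0]]]'

```text
time_s: 8.45
eef_pos: [0.5781, 0.0171, 0.0433]
eef_rot: [0.0, 0.999, -0.052, -0.0]
wrist_force: [-0.5, -0.4, -1.2]
opening: 0.276
grasp_force: 60.0
```

Call:
move_arm --series '[[[0.2,0,0,0.2,0],[0.2,0,0,0.2,0],[0.2,0,0,0.4,0],[0.2,0,0,0.4,0],[0.2,0,0,0.6,0],[0.2,0,0,0.6,0],[0.2,0,0,0.8,0],[0.2,0,0,0.8,0],[0.2,0,0,0.8,0],[0.2,0,0,0.8,0]]]'

```text
time_s: 9.28
eef_pos: [0.5782, 0.0171, 0.0429]
eef_rot: [0.0, 0.999, -0.052, 0.0]
wrist_force: [-2.4, 0.3, 5.6]
opening: 0.283
grasp_force: 60.1
```

Run:
```python
from h import *
rel([.578,.0135,.043])
cal=calibration("wrist"); im,d=camera("wrist"); cv2.imwrite("pics/w5.png",im)
hsv=cv2.cvtColor(im,cv2.COLOR_BGR2HSV)
p,u,v=world("wrist",d,np.ones(d.shape,bool),cal); c=hsv[v,u].astype(int)
org=(c[:,0]>4)&(c[:,0]<22)&(c[:,1]>130)&(abs(p[:,0]-.578)<.1)&(abs(p[:,1]-.013)<.09)&(p[:,2]>.03)
red=((c[:,0]<4)|(c[:,0]>172))&(c[:,1]>130)&(p[:,2]>.015)&(p[:,2]<.028)
print("face z",np.percentile(p[org][:,2],[5,50]),"book z",np.median(p[red][:,2]))
```

```text
t 9.28 pos [0.5782 0.0171 0.0429] xang -5.97 tilt [ 0. -0. -1.] open 0.283 gf 60.12491583824158 wf [-2.4  0.3  5.6]
shift mm [ 0.2  3.6 -0.1]
face z [0.03788723 0.03902365] book z 0.02094518133379074
```

Call:
move_arm --series '[[[0.35,0,0,0,0],[0.4,0,0,0,0],[0.45,0,0,0,0],[0.5,0,0,0,0],[0.6,0,0,0,0],[0.7,0,0,0,0],[0.85,0,0,0,0],[1,0,0,0,0],[1,0,0,0,0],[1,0,0,0,0]]]'

```text
time_s: 10.17
eef_pos: [0.5781, 0.0171, 0.0425]
eef_rot: [-0.0, 0.999, -0.052, 0.0]
wrist_force: [-0.7, 0.2, 0.7]
opening: 1.001
grasp_force: 0.0
```

Call:
move_arm --series '[[[1,0,0,-4,0],[1,0,0,-12,0],[1,0,0,-25,0],[1,0,0,-45,0],[1,0,0,-70,0],[1,0,0,-95,0],[1,0,0,-115,0],[1,0,0,-125,0],[1,0,0,-125,0],[1,0,0,-125,0]]]'

```text
time_s: 11.0
eef_pos: [0.5783, 0.0171, 0.1681]
eef_rot: [0.0, 0.999, -0.052, 0.001]
wrist_force: [0.0, -0.2, -0.3]
opening: 0.995
grasp_force: 0.0
```

Run:
```python
from h import *
rel([.578,.0135,.043])
cal=calibration("wrist"); im,d=camera("wrist")
im2,_=camera("side")
hsv=cv2.cvtColor(im,cv2.COLOR_BGR2HSV)
p,u,v=world("wrist",d,np.ones(d.shape,bool),cal); c=hsv[v,u].astype(int)
org=(c[:,0]>4)&(c[:,0]<22)&(c[:,1]>130)&(abs(p[:,0]-.578)<.1)&(abs(p[:,1]-.013)<.09)&(p[:,2]>.03)
q=p[org]; r=cv2.minAreaRect((q[:,:2]*1000).astype(np.float32)); print(np.round(r[0],1),np.round(r[1],1),r[2],np.percentile(q[:,2],[5,50,99]))
f=q[q[:,2]<.043]; A=np.c_[f[:,:2],np.ones(len(f))]; print("slope",np.linalg.lstsq(A,f[:,2],rcond=None)[0])
cv2.imwrite("pics/end.png",np.hstack([cv2.resize(im,(400,300)),cv2.resize(im2[130:290,150:350],(400,300))]))
```

```text
t 11.0 pos [0.5783 0.0171 0.1681] xang -5.97 tilt [ 0.001 -0.    -1.   ] open 0.995 gf 0.0 wf [ 0.  -0.2 -0.3]
shift mm [-1.000e-01  3.600e+00  1.251e+02]
[578.2  18.4] [120.1 120.2] 40.418331146240234 [0.03779895 0.0391071  0.24407667]
slope [-0.00022699  0.00157539  0.03905824]
```

View pics/end.png

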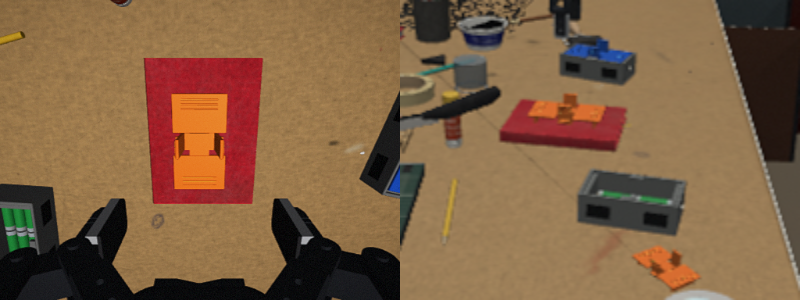

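The picture shows the cover level, right side up and inside the book's edges (left half about (200,140), right half about (567,108)). The pack is open, the blue cover is still on and the gripper is clear.

```bash
python3 -c "
from h import *
print(order.hand_in())"
```

```text
the job is handed in; nothing more can be done
None
```

The orange cover is off its pack and lies flat, right side up on the red sketch book between the packs; the blue pack is still closed. I handed the job in at about 11 s; it returned no verdict.

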